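Line up specimen blocks on the light table and hold the lamp paddle half-way

TASK

On the light table, nudge the three resin specimen blocks, sliding them without lifting, into one straight closed row: long sides flush against the long back rail, each touching its neighbour, and the end one touching the side stop. Then press the spring-loaded hand paddle with the fingertips half-way down (the lamp burns only in the middle third of the paddle's travel) and finish while still holding it there. Leave the tube rack, the beaker and the dropper bottle where they stand.

Things in the scene. Friction and masses are not known exactly. Their poses are not given: they have to be found in the camera images.
- light_table: Fixed grey slab with white window, 170 x 250 mm (own x, y), top 8 mm above its origin (centre of underside); own x points away from the robot, turned up to 0.2 rad. Back rail along the far edge, inner face at own x = 74 mm; side stop along the left edge, inner face at own y = 115 mm; both aluminium, 10 mm wide, 10 mm above the top. Row places of the blocks: own x 60, y 93, 49 and 5 mm.
- block_a: Amber resin specimen block with a dark beetle in its top face, 28 x 44 x 20 mm (own x, y, z; own y, the long side, starts within 0.35 rad of the rail's direction), about 32 g (the mass varies). Origin at the centre of its underside. The three blocks are alike and may take any place in the row, either way round.
- block_b: Amber resin specimen block with a dark beetle in its top face, 28 x 44 x 20 mm (own x, y, z; own y, the long side, starts within 0.35 rad of the rail's direction), about 32 g (the mass varies). Origin at the centre of its underside. The three blocks are alike and may take any place in the row, either way round.
- block_c: Amber resin specimen block with a dark beetle in its top face, 28 x 44 x 20 mm (own x, y, z; own y, the long side, starts within 0.35 rad of the rail's direction), about 32 g (the mass varies). Origin at the centre of its underside. The three blocks are alike and may take any place in the row, either way round.
- paddle_base: Fixed housing of the hand paddle: grey slab 130 x 80 mm (own x, y), 16 mm high, own x pointing roughly away from the robot (turned up to 0.4 rad). Origin at the centre of its underside. The paddle's hinge runs along own y at own x = +50 mm, 32 mm above the origin, between two steel cheeks that reach 44 mm high.
- paddle_tip (a point): The point to press, on the top face of the black paddle plate (100 mm long from the hinge towards the robot, 62 mm wide, 6 mm thick), 85 mm from the hinge line, on the plate's middle line, 15 mm from its free end. It is 64 mm above the work surface released, about 48 mm half-way down and 31 mm fully down.
- paddle (a joint): Angle of the hand paddle: 0 released (plate slopes up towards the robot at 0.35 rad), 0.40 fully down, 0.20 half-way; the middle third is 0.133 to 0.267. A spring returns it: pressing at the tip takes about 2.5 N to start, 6 N half-way and 9 N at the bottom.
- tube_rack: White plastic test-tube rack, 70 x 200 x 72 mm, loose bystander beyond the work. Origin at the centre of its underside.
- beaker: Glass beaker, 72 mm wide, 90 mm high, loose bystander on the left. Origin at the centre of its underside.
- dropper: Black dropper bottle, 40 mm wide, 75 mm high, loose bystander on the right. Origin at the centre of its underside.

How it is judged:
On the way, in this order (a step that is already met when the one before it is completed fails the run):
1. the three blocks lie in a straight closed row against the back rail and the side stop (x of block_a in the frame of light_table between 0.055 and 0.065 m and z of block_a in the frame of light_table between 0.004 and 0.012 m and angle between each of block_a, block_b, block_c's own z axis and vertical below 0.1 rad and angle between the x axis of each of block_a, block_b, block_c and the x axis of light_table, either way round below 0.1 rad and linear speed of each of block_a, block_b, block_c below 0.02 m/s and x of block_b in the frame of light_table between 0.055 and 0.065 m and z of block_b in the frame of light_table between 0.004 and 0.012 m and x of block_c in the frame of light_table between 0.055 and 0.065 m and z of block_c in the frame of light_table between 0.004 and 0.012 m and distance between block_a and block_b below 0.096 m and distance between each of block_a, block_b and block_c below 0.096 m and y of any of block_a, block_b, block_c in the frame of light_table above 0.087 m), for 0.2 s.
2. the paddle is pressed into the middle third of its travel by the fingers and held there, the row still in order (all of step 1 and value of joint paddle between 0.133333 and 0.266667 rad and contact force between the fingers and paddle_base above 1 N), for 0.5 s.
At the end, for the whole second after the job is handed in: Blocks flat on the light table, within 5 mm of flush with the back rail, within 0.1 rad of parallel, gaps in the row at most 8 mm in all, end one within 6 mm of the stop; fingers press the paddle with over 1 N, its joint at 0.133 to 0.267, through the last second (all of step 2); the arm keeps its last pose, push and grip.
It fails at once if a block is lifted more than 15 mm off the light table (z of any of block_a, block_b, block_c in the frame of light_table above 0.023 m).
It fails at once if a bystander is shifted by more than 20 mm or tipped (distance of any of tube_rack, beaker, dropper from where it was at the start of the episode above 0.02 m or angle between any of tube_rack, beaker, dropper's own z axis and vertical above 0.3 rad).
It also fails if it takes over 54 s, if anything falls off the work surface, if the arm or the gripper's body presses on something with over 40 N, if the wrist force passes 120 N, or if a joint passes its speed limit or range.

ROBOT

A 6-joint arm with a two-finger parallel gripper is mounted at the origin on the work surface. World frame = base frame: x ahead of the robot, y to its left, z up, the work surface at z = 0. Lengths are in m, angles in rad, forces in N, time in s.
With the tool pointing down it reaches from about 0.375 to 0.925 m from the base axis. Payload 5.7 kg.
Tool frame: the origin (TCP) lies at the very end of the fingers, on their centre line; the grasp point (between the pads) lies 19 mm behind it (r.pinch_z is the distance from the TCP to the grasp point, in m); z points along the fingers, y is the line along which they close (so a half turn about z gives the same grasp; the last joint's range is limited). The gripper opens to 88 mm and grips with 3 to 60 N. Pads are 20 mm wide; open, the fingers measure 115 mm over their backs; the gripper's body (75 mm by 178 mm) begins 61 mm behind the grasp point.
Start: joints at [-1.444, 0.359, 1.51, -0, 1.272, -0.115], TCP at [0.144, -0.583, 0.223] pointing down, gripper open.
Joint ranges: [-2.97, 2.97], [-1.01, 2.36], [0.21, 2.38], [-0.96, 4.11], [0.2, 2.71], [-2.98, 2.98]. Speed limits (rad/s): [2.39, 2.39, 3.14, 3.14, 3.14, 3.14].

INTERFACE

Orientations are given as a unit quaternion [w, x, y, z].
In Python, from rig import r gives the robot as it stands. The module is installed in compiled form; this text tells all that it offers.
- The arm moves only by the tool arm_command, never from a script. Its argument "increments" is a list of rows, each a list of 7 numbers: the shift along the world's x, y, z in m, then the turn, a rotation vector about the world's x, y, z in degrees, then the finger opening in m, from 0 to 0.0878. In form: [[dx, dy, dz, ax, ay, az, claw], ...]. A call has 1 to 5 rows; each row is the pose to reach, as a shift and turn from the pose commanded when the call began; what a row does not reach only later rows make up. A row lasts 1/10 s, in which the tool goes at most 50 mm and 8.59 degrees, less where a joint would pass 70% of its speed; a pose out of reach is approached as far as the arm can. A call with a gripper value outside its range is refused whole. The fingers move at their own pace and stop on an object; the grip force is fixed at half the most. Time passes only in rows, so rows that repeat a pose let the fingers close. It gives the time, the measured TCP pose, the force, the opening and the grip force at its end, in the units of the state.
- r.observe(): the state, without advancing time (a new reading comes with each control period).
- r.capture(name): name is "side" or "top"; returns the picture (480x640x3 uint8, blue, green, red); there is no depth.
- r.calibration(name): a dict with "intrinsics" (3x3 intrinsics, pixels), "R" (3x3) and "t" (3): a world point X has camera coordinates R X + t. Camera axes: x right, y down, z forward; pixel columns grow to the right and rows downward; lengths in m; the calibration is good to about 2 mm. A picture is of the moment at which its call begins. calibration takes no time and is no camera call.
- r.sign_off(): hands the job in; it is judged then, once.
Trained networks look in the newest picture that a camera, given by its name, has taken for a name from the list of things; names that differ only in an ending like _2 or _b are one class to them, and where a whole thing is asked for, a point or a joint stands for the part that bears it (a point fixed in the world has none). Each returns a list of dicts, best first, with "p" (0 to 1); they miss things now and then, are a little off and sometimes report something else, mostly with a low value. They report only what shows in the picture. A call takes as long as a camera call.
- r.boxes_of(camera, target): "extent" ([centre column, centre row, width, height] in pixels, round what is visible of it).
- r.trace(camera, target): "mask" (480x640 bool, what is visible of it) and "extent" ([centre column, centre row, width, height] in pixels, round what is visible of it).
- r.landmark_of(camera, target): "uv" ([column, row] in pixels: a listed point, or the origin of a listed thing).
The state is a dict: "t": time; "joint_positions": joint angles; "joint_vel": joint speeds; "effort": joint torques, N m; "tool_pos": TCP position; "ee_rot": TCP orientation; "contact_force": force on the tool from outside, world axes, zero at the start; "moment": the same for the moment, N m; "opening": opening from 0.0 (shut) to 1.0 (fully open); "grip_force": force on a finger pad.
Only numpy, scipy, OpenCV 4.12 (cv2) and the standard library are available. Lean on these libraries where they do the work, as an engineer would, in place of code of your own. Each camera call takes 0.05 s, during which the arm holds its last target. There are 200 camera calls.

## Working session

There is one attempt and no reset: what is moved stays moved. The work goes in short steps, Python scripts to look and compute and a tool call to move; the robot and the scene stay as the last step left them, time stands still between calls to the robot, and variables do not carry over. Pictures are saved under pics/ and viewed, at most 10 in all, crops included, and the job is handed in when it is done.

Besides the shell and the picture viewer there is one more tool, called after "Emit:" as name(argument=value, ...), one argument or row to a line, values as JSON. arm_command: Moves the arm, as the interface text tells. Its arguments: {"type":"object","properties":{"increments":{"type":"array","items":{"type":"array","items":{"type":"number"}}}},"required":["increments"]}

```bash
mkdir -p pics; cat > h.py <<'E'
import numpy as np, cv2
from rig import r
def ray(cam,uv,z):
    c=r.calibration(cam);K,R,t=map(np.array,(c["intrinsics"],c["R"],c["t"]))
    d=R.T@np.linalg.solve(K,[uv[0],uv[1],1]);o=-R.T@t
    return o+d*(z-o[2])/d[2]
def proj(cam,X):
    c=r.calibration(cam);K,R,t=map(np.array,(c["intrinsics"],c["R"],c["t"]))
    p=K@(R@np.array(X)+t);return p[:2]/p[2]
E
python3 - <<'E'
from h import *
for n in("top","side"):
    cv2.imwrite(f"pics/{n}0.png",r.capture(n))
    c=r.calibration(n);print(n,-np.array(c["R"]).T@np.array(c["t"]))
np.set_printoptions(precision=3,suppress=True)
for n,z in(("light_table",0),("block_a",.008),("paddle_base",0),("paddle_tip",.064),("tube_rack",0),("beaker",0),("dropper",0)):
    for d in r.landmark_of("top",n)[:4]: print(n,d["p"],np.array(d["uv"]),ray("top",d["uv"],z))
for d in r.trace("top","block_a")[:4]:
    m=d["mask"].astype(np.uint8);c=max(cv2.findContours(m,0,2)[0],key=cv2.contourArea)
    print(d["p"],cv2.minAreaRect(c),[ray("top",q,.028)[:2] for q in cv2.boxPoints(cv2.minAreaRect(c))])
E
```

```text
top [0.39925568 0.00555057 1.23950362]
side [ 0.30174437 -0.57264249  0.73353659]
light_table 0.7 [394.9 274.3] [ 0.526 -0.181  0.   ]
block_a 0.77 [391.9 286.8] [ 0.498 -0.171  0.008]
block_a 0.58 [425. 288.] [ 0.493 -0.245  0.008]
block_a 0.51 [369.  293.7] [ 0.484 -0.119  0.008]
paddle_base 0.89 [247.1 284.8] [0.511 0.154 0.   ]
paddle_tip 0.65 [241.3 296.6] [0.481 0.159 0.064]
tube_rack 0.95 [275.  180.2] [0.754 0.088 0.   ]
beaker 0.83 [105.2 236.8] [0.63  0.478 0.   ]
beaker 0.37 [506.7 249.4] [ 0.577 -0.439  0.   ]
dropper 0.86 [506.3 248.8] [ 0.578 -0.438  0.   ]
0.78 ((367.85296630859375, 290.9117736816406), (13.824529647827148, 21.100597381591797), 75.96376037597656) [array([ 0.498, -0.089]), array([ 0.508, -0.135]), array([ 0.479, -0.141]), array([ 0.469, -0.095])]
0.68 ((394.05767822265625, 281.7115478515625), (21.96500587463379, 14.708710670471191), 11.309932708740234) [array([ 0.497, -0.146]), array([ 0.529, -0.154]), array([ 0.518, -0.201]), array([ 0.486, -0.193])]
0.6 ((427.5, 289.5), (21.0, 13.0), 0.0) [array([ 0.474, -0.223]), array([ 0.503, -0.224]), array([ 0.502, -0.271]), array([ 0.473, -0.269])]
```

View pics/top0.png

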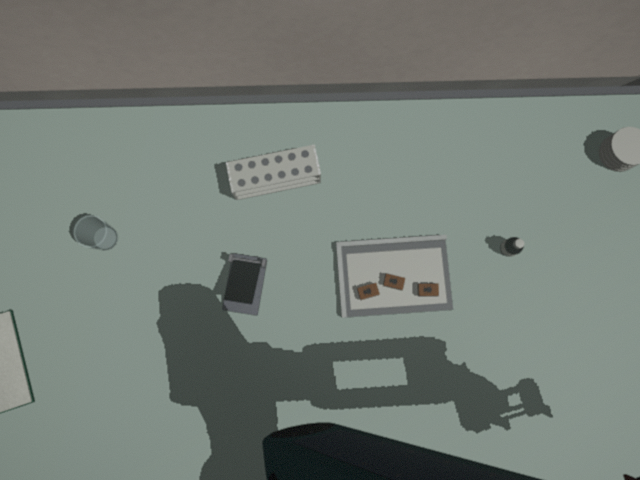

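View pics/side0.png

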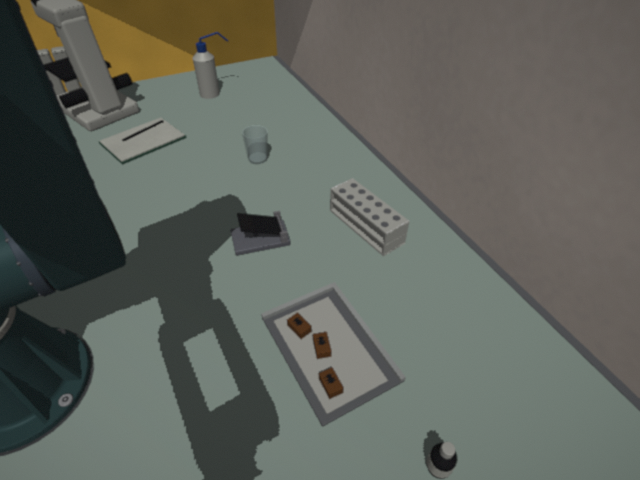

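The top view shows the table at about (395,275), with its rail on the far side and its stop on the left. Three orange blocks sit at (368,291), (394,282) and (428,290), and the paddle is at (244,283). In the side view the same blocks appear at (299,325), (321,345) and (331,381). Next I'll fit the poses using both cameras.

```bash
cat >> h.py <<'E'
from scipy.optimize import minimize
S=4
def box(x0,x1,y0,y1,z0,z1): return np.array([[x,y,z] for x in(x0,x1) for y in(y0,y1) for z in(z0,z1)])
TAB=[box(-.085,.085,-.125,.125,0,.008),box(.074,.084,-.125,.125,0,.018),box(-.085,.085,.115,.125,0,.018)]
BLK=[box(-.014,.014,-.022,.022,.008,.028)]
def sil(cam,parts,p):
    m=np.zeros((480*S,640*S),np.uint8);c,s=np.cos(p[2]),np.sin(p[2])
    for b in parts:
        q=np.array([proj(cam,(p[0]+c*a[0]-s*a[1],p[1]+s*a[0]+c*a[1],a[2])) for a in b])
        h=cv2.convexHull((((q+.5)*S)).astype(np.int32)); cv2.fillConvexPoly(m,h,1)
    return m>0
def fit(masks,parts,p0):
    M={k:cv2.resize(v.astype(np.uint8),None,fx=S,fy=S,interpolation=cv2.INTER_NEAREST)>0 for k,v in masks.items()}
    def f(p):
        e=0
        for k,m in M.items():
            s=sil(k,parts,p);e+=1-(s&m).sum()/(s|m).sum()
        return e/len(M)
    s=minimize(f,p0,method="Nelder-Mead",options=dict(initial_simplex=np.array(p0)+np.array([[0,0,0],[.008,0,0],[0,.008,0],[0,0,.12]]),xatol=2e-4,fatol=1e-4,maxfev=120))
    return s.x,s.fun
def orange(img):
    h=cv2.cvtColor(img,cv2.COLOR_BGR2HSV);m=((h[...,0]<20)&(h[...,1]>110)).astype(np.uint8)
    return cv2.morphologyEx(m,cv2.MORPH_CLOSE,np.ones((3,3)))
def components(m,near,rad):
    n,l,st,ce=cv2.connectedComponentsWithStats(m)
    return [(l==i,st[i],ce[i]) for i in range(1,n) if st[i][4]>60 and np.hypot(*(ce[i]-near))<rad]
def loc(T,p): 
    c,s=np.cos(T[2]),np.sin(T[2]);d=np.array(p[:2])-T[:2];return np.array([c*d[0]+s*d[1],-s*d[0]+c*d[1],p[2]-T[2]])
def wor(T,p):
    c,s=np.cos(T[2]),np.sin(T[2]);return np.array([T[0]+c*p[0]-s*p[1],T[1]+s*p[0]+c*p[1]])
E
python3 - <<'E'
from h import *
np.set_printoptions(precision=4,suppress=True)
I={n:r.capture(n) for n in("top","side")}
tm={}
for n in I:
    m=r.trace(n,"light_table")[0]["mask"].astype(np.uint8); b=orange(I[n]); print(n,m.sum())
    c=max(cv2.findContours(m|b*0,0,2)[0],key=cv2.contourArea);f=np.zeros_like(m);cv2.drawContours(f,[c],-1,1,-1);tm[n]=f
for w in(["top"],["side"],["top","side"]):
    T,e=fit({k:tm[k] for k in w},TAB,[.526,-.181,.05]);print("table",w,T,e)
np.save("T.npy",T)
C={n:components(orange(I[n]),proj(n,(T[0],T[1],.01)),90) for n in I}
for n in I: print(n,[(c[2],c[1][4]) for c in C[n]])
for p0 in([.488,-.115,-.2],[.508,-.173,-.2],[.488,-.246,0]):
    for w in(["top"],["side"],["top","side"]):
        ms={k:min(C[k],key=lambda c:np.hypot(*(c[2]-proj(k,(*p0[:2],.02)))))[0] for k in w}
        p,e=fit(ms,BLK,p0);print("blk",w,p,round(e,3),"loc",loc(T,p))
h=lambda n:r.landmark_of(n,"paddle_tip")[:1]
for n in I:
    for d in h(n): print(n,"tip",d["p"],ray(n,d["uv"],.064))
for n in I:
    m=r.trace(n,"paddle_base")[0]["mask"].astype(np.uint8)
    c=max(cv2.findContours(m,0,2)[0],key=cv2.contourArea);q=cv2.minAreaRect(c);print(n,q);cv2.imwrite(f"pics/pb{n}.png",m*255)
v=I["top"][225:330,205:465]
cv2.imwrite("pics/crop1.png",cv2.resize(v,None,fx=3,fy=3,interpolation=cv2.INTER_CUBIC))
E
```

```text
top 7373
side 9879
table ['top'] [ 0.5231 -0.177   0.0427] 0.03048446947857064Traceback (most recent call last):
  File "<stdin>", line 9, in <module>
  File "h.py", line 28, in fit
    s=minimize(f,p0,method="Nelder-Mead",options=dict(initial_simplex=np.array(p0)+np.array([[0,0,0],[.008,0,0],[0,.008,0],[0,0,.12]]),xatol=2e-4,fatol=1e-4,maxfev=120))
    res = _minimize_neldermead(fun, x0, args, callback, bounds=bounds,
                               **options)
    fxcc = func(xcc)
    fx = function(np.copy(x), *(wrapper_args + args))
  File "h.py", line 26, in f
    s=sil(k,parts,p);e+=1-(s&m).sum()/(s|m).sum()
  File "h.py", line 18, in sil
    q=np.array([proj(cam,(p[0]+c*a[0]-s*a[1],p[1]+s*a[0]+c*a[1],a[2])) for a in b])
                ~~~~^^^^^^^^^^^^^^^^^^^^^^^^^^^^^^^^^^^^^^^^^^^^^^^^^^
  File "h.py", line 8, in proj
    c=r.calibration(cam);K,R,t=map(np.array,(c["intrinsics"],c["R"],c["t"]))
ValueError: time passes only in moves, steps and waits
```

```bash
sed -i 's/r\.calibration(cam)/CAL(cam)/; s/^S=4/S=3/' h.py; sed -i '2a import functools\n@functools.lru_cache\ndef CAL(cam): return r.calibration(cam)' h.py
cat > m1.py <<'E'
from h import *
np.set_printoptions(precision=4,suppress=True)
I={n:r.capture(n) for n in("top","side")}
for n in I: CAL(n)
tm={}
for n in I:
    m=r.trace(n,"light_table")[0]["mask"].astype(np.uint8)
    c=max(cv2.findContours(m,0,2)[0],key=cv2.contourArea);f=np.zeros_like(m);cv2.drawContours(f,[c],-1,1,-1);tm[n]=f
tip={n:r.landmark_of(n,"paddle_tip")[:1] for n in I}
pb={n:r.trace(n,"paddle_base")[:1] for n in I}
cv2.imwrite("pics/crop1.png",cv2.resize(I["top"][225:330,205:465],None,fx=3,fy=3,interpolation=cv2.INTER_CUBIC))
for w in(["top"],["side"],["top","side"]):
    T,e=fit({k:tm[k] for k in w},TAB,[.524,-.178,.04]);print("table",w,T,e)
np.save("T.npy",T)
C={n:components(orange(I[n]),proj(n,(T[0],T[1],.01)),90) for n in I}
for n in I: print(n,[(c[2],c[1][4]) for c in C[n]])
for p0 in([.488,-.115,-.2],[.508,-.173,-.2],[.488,-.246,0]):
    for w in(["top"],["side"],["top","side"]):
        ms={k:min(C[k],key=lambda c:np.hypot(*(c[2]-proj(k,(*p0[:2],.02)))))[0] for k in w}
        p,e=fit(ms,BLK,p0);print("blk",w,p,round(e,3),"loc",loc(T,p))
for n in I:
    for d in tip[n]: print(n,"tip",d["p"],ray(n,d["uv"],.064))
    for d in pb[n]:
        m=d["mask"].astype(np.uint8)
        c=max(cv2.findContours(m,0,2)[0],key=cv2.contourArea);q=cv2.minAreaRect(c);print(n,d["p"],q)
        p,e=fit({n:m},[box(-.065,.065,-.04,.04,0,.016),box(-.045,.05,-.031,.031,.03,.06)][:1],[.511,.154,-.2]);print("base",p,e)
E
python3 m1.py
```

```text
Traceback (most recent call last):
  File "m1.py", line 7, in <module>
    m=r.trace(n,"light_table")[0]["mask"].astype(np.uint8)
      ~~~~~~~~~~~~~~~~~~~~~~~~^^^
IndexError: list index out of range
```

Emit:
arm_command(
  increments=[
    [0.02,0.03,0,0,0,0,0.012],
    [0.04,0.06,0,0,0,0,0.012],
    [0.06,0.09,0,0,0,0,0.012],
  ],
)

```text
t: 1.15
tool_pos: [0.2041, -0.4916, 0.2225]
ee_rot: [-0.0, 0.993, 0.12, 0.0]
contact_force: [0.2, 0.2, 0.7]
opening: 0.766
grip_force: 0.0
```

```bash
cat >> h.py <<'E'
def tryit(f,n=5):
    for _ in range(n):
        d=f()
        if d: return d
    return []
E
sed -i 's/m=r.trace(n,"light_table")\[0\]/m=tryit(lambda:r.trace(n,"light_table"))[0]/; s/r.landmark_of(n,"paddle_tip")\[:1\]/tryit(lambda:r.landmark_of(n,"paddle_tip"))[:1]/; s/r.trace(n,"paddle_base")\[:1\]/tryit(lambda:r.trace(n,"paddle_base"))[:1]/' m1.py
python3 m1.py
```

```text
table ['top'] [ 0.523  -0.1767  0.045 ] 0.02955147888617693
table ['side'] [ 0.5245 -0.1763  0.0436] 0.02144681862288844
table ['top', 'side'] [ 0.5239 -0.1763  0.0503] 0.02734619404737343
top [(array([394.7753, 282.0112]), np.int32(89)), (array([368.3419, 290.8974]), np.int32(117)), (array([429.2716, 290.3827]), np.int32(81))]
side [(array([299.0764, 325.3322]), np.int32(301)), (array([321.5892, 345.1785]), np.int32(297)), (array([330.7033, 382.8022]), np.int32(364))]
blk ['top'] [ 0.4892 -0.1181  0.3095] 0.578 loc [-0.0318  0.0599  0.2592]
blk ['side'] [ 0.4898 -0.1169  0.1091] 0.288 loc [-0.0311  0.0611  0.0588]
blk ['top', 'side'] [ 0.4891 -0.1152  0.1629] 0.441 loc [-0.0317  0.0627  0.1126]
blk ['top'] [ 0.5097 -0.1749 -0.2127] 0.692 loc [-0.0142  0.0021 -0.263 ]
blk ['side'] [ 0.5092 -0.1725 -0.3232] 0.293 loc [-0.0145  0.0046 -0.3735]
blk ['top', 'side'] [ 0.5093 -0.1738 -0.3589] 0.492 loc [-0.0145  0.0032 -0.4092]
blk ['top'] [ 0.4888 -0.2469  0.0407] 0.719 loc [-0.0386 -0.0688 -0.0096]
blk ['side'] [ 0.4891 -0.2493 -0.1003] 0.303 loc [-0.0385 -0.0712 -0.1506]
blk ['top', 'side'] [ 0.4884 -0.2487 -0.0701] 0.514 loc [-0.0391 -0.0705 -0.1203]
top tip 0.75 [0.4809 0.1627 0.064 ]
top 0.83 ((243.8655242919922, 283.7298278808594), (37.6290283203125, 59.138397216796875), 8.53076457977295)
base [ 0.5129  0.1594 -0.1666] 0.04497758761206194
side tip 0.41 [0.717  0.0281 0.064 ]
side 0.69 ((258.48077392578125, 229.90386962890625), (40.79215621948242, 55.89310073852539), 78.69007110595703)
base [ 0.5142  0.1637 -0.1631] 0.2109375
```

View pics/crop1.png

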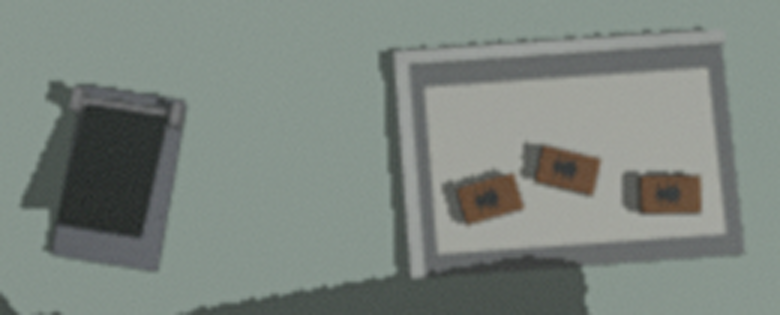

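Emit:
arm_command(
  increments=[
    [0.035,0.035,-0.015,0,0,-2.8,0.012],
    [0.07,0.07,-0.03,0,0,-5.6,0.012],
    [0.105,0.105,-0.045,0,0,-8.4,0.012],
    [0.14,0.14,-0.07,0,0,-11.1,0.012],
    [0.17,0.17,-0.1,0,0,-11.1,0.012],
  ],
)

```text
t: 2.05
tool_pos: [0.3682, -0.3302, 0.1296]
ee_rot: [0.001, 1.0, 0.023, 0.001]
contact_force: [0.6, -0.0, 0.0]
opening: 0.133
grip_force: 0.0
```

Emit:
arm_command(
  increments=[
    [0.035,0.035,-0.035,0,0,0,0.012],
    [0.073,0.071,-0.07,0,0,0,0.012],
    [0.073,0.071,-0.09,0,0,0,0.012],
    [0.073,0.071,-0.103,0,0,0,0.012],
  ],
)

```text
t: 2.45
tool_pos: [0.4401, -0.257, 0.0238]
ee_rot: [-0.001, 1.0, 0.025, -0.001]
contact_force: [-0.6, 0.3, 0.3]
opening: 0.142
grip_force: 0.0
```

Emit:
arm_command(
  increments=[
    [0,0,-0.005,0,0,0,0.012],
    [0.02,0.001,-0.005,0,0,0,0.012],
    [0.04,0.002,-0.005,0,0,0,0.012],
    [0.06,0.003,-0.005,0,0,0,0.012],
    [0.08,0.004,-0.005,0,0,0,0.012],
  ],
)

```text
t: 2.95
tool_pos: [0.5204, -0.2564, 0.0222]
ee_rot: [0.0, 1.0, 0.023, 0.001]
contact_force: [-0.7, -0.5, -0.7]
opening: 0.138
grip_force: 0.1
```

Emit:
arm_command(
  increments=[
    [0.01,0.0,0,0,0,0,0.012],
    [0.02,0.001,0,0,0,0,0.012],
    [0.028,0.001,0,0,0,0,0.012],
    [0.032,0.001,0,0,0,0,0.012],
    [0.032,0.001,0,0,0,0,0.012],
  ],
)

```text
t: 3.45
tool_pos: [0.5516, -0.254, 0.0215]
ee_rot: [-0.0, 1.0, 0.024, 0.0]
contact_force: [-0.4, 0.5, -0.1]
opening: 0.137
grip_force: 0.0
```

Emit:
arm_command(
  increments=[
    [0.003,0,-0.006,0,0,0,0.012],
    [0.006,0.0,-0.006,0,0,0,0.012],
    [0.009,0.001,-0.006,0,0,0,0.012],
    [0.011,0.001,-0.006,0,0,0,0.012],
    [0.011,0.001,-0.006,0,0,0,0.012],
  ],
)

```text
t: 3.95
tool_pos: [0.5626, -0.2527, 0.0155]
ee_rot: [-0.0, 1.0, 0.024, -0.0]
contact_force: [0.1, -0.5, 0.1]
opening: 0.137
grip_force: 0.0
```

```bash
cat > m2.py <<'E'
from h import *
import sys
np.set_printoptions(precision=4,suppress=True)
T=np.array([.524,-.1765,.046])
I={n:r.capture(n) for n in("top","side")}
for n in I: CAL(n)
tr=tryit(lambda:r.trace("top","block_a"));ts=tryit(lambda:r.trace("side","block_a"))
o=r.observe();print(o["t"],o["tool_pos"],"tool loc",loc(T,[*o["tool_pos"][:2],0]),o["contact_force"])
for n,ds in(("top",tr),("side",ts)):
    for d in ds[:5]:
        if d["p"]<.3: continue
        g=ray(n,d["extent"][:2],.018);p,e=fit({n:d["mask"]},BLK,[g[0],g[1],.046])
        print(n,round(d["p"],2),"loc",loc(T,p),round(e,2))
if len(sys.argv)>1:
    q=proj("side",(*T[:2],0)).astype(int);c=I["side"][q[1]-80:q[1]+80,q[0]-100:q[0]+100]
    cv2.imwrite(f"pics/{sys.argv[1]}.png",cv2.resize(c,None,fx=3.7,fy=3.7,interpolation=cv2.INTER_CUBIC))
E
python3 m2.py a1
```

```text
4.15 [ 0.5624 -0.2529  0.0156] tool loc [ 0.0349 -0.0781 -0.046 ] [ 0.6841 -0.5397 -0.3425]
top 0.49 loc [-0.012   0.0017 -0.0301] 0.49
side 0.84 loc [-0.0316  0.0624  0.1692] 0.1
side 0.61 loc [-0.0145  0.0049 -0.4656] 0.2
```

View pics/a1.png

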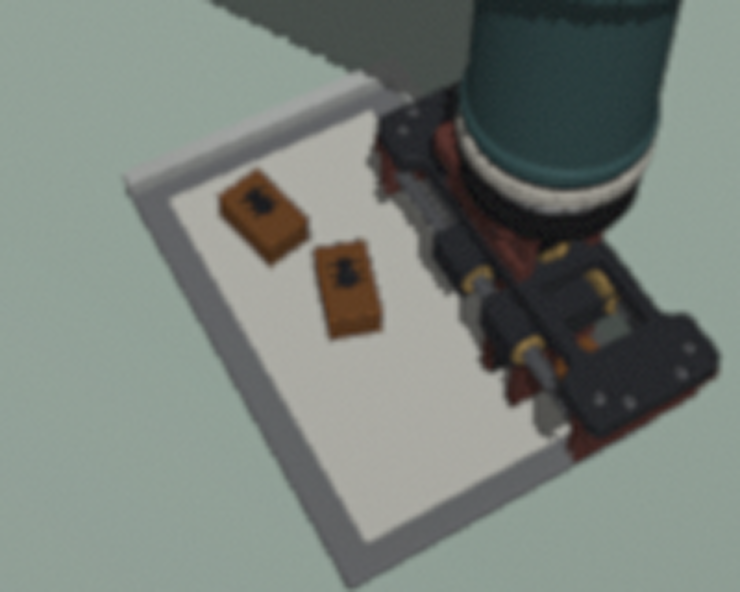

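The picture shows the fingers pressing the right block towards the rail (bottom right). The other two blocks haven't moved. There's no contact force yet, so I'll keep going slowly.

Emit:
arm_command(
  increments=[
    [0.002,0,0,0,0,0,0.012],
    [0.004,0.0,0,0,0,0,0.012],
    [0.004,0.0,0,0,0,0,0.012],
  ],
)

```text
t: 4.45
tool_pos: [0.5629, -0.2526, 0.0155]
ee_rot: [-0.001, 1.0, 0.024, -0.003]
contact_force: [-9.6, -2.0, 8.2]
opening: 0.136
grip_force: 5.1
```

Emit:
arm_command(
  increments=[
    [-0.03,-0.0015,0,0,0,0,0.012],
    [-0.065,-0.003,0,0,0,0,0.012],
    [-0.095,-0.0045,0,0,0,0,0.012],
    [-0.097,0.035,0,0,0,0,0.012],
    [-0.099,0.0775,0,0,0,0,0.012],
  ],
)

```text
t: 4.95
tool_pos: [0.467, -0.1761, 0.0158]
ee_rot: [0.0, 1.0, 0.022, 0.001]
contact_force: [0.6, -0.6, 0.3]
opening: 0.138
grip_force: 0.0
```

Emit:
arm_command(
  increments=[
    [0.015,0.0005,0,0,0,0,0.012],
    [0.035,0.0015,0,0,0,0,0.012],
    [0.055,0.0025,0,0,0,0,0.012],
    [0.07,0.003,0,0,0,0,0.012],
    [0.08,0.0035,0,0,0,0,0.012],
  ],
)

```text
t: 5.45
tool_pos: [0.5489, -0.1719, 0.0157]
ee_rot: [0.0, 1.0, 0.024, 0.001]
contact_force: [-0.6, -0.9, -0.0]
opening: 0.137
grip_force: 0.2
```

Emit:
arm_command(
  increments=[
    [0.005,0,0,0,0,0,0.012],
    [0.009,0.0005,0,0,0,0,0.012],
    [0.012,0.0005,0,0,0,0,0.012],
    [0.014,0.0005,0,0,0,0,0.012],
    [0.014,0.0005,0,0,0,0,0.012],
  ],
)

```text
t: 5.95
tool_pos: [0.5593, -0.171, 0.0153]
ee_rot: [-0.001, 1.0, 0.024, -0.002]
contact_force: [-5.3, 0.0, 3.4]
opening: 0.14
grip_force: 2.4
```

Emit:
arm_command(
  increments=[
    [-0.04,-0.002,0,0,0,0,0.012],
    [-0.08,-0.0035,0,0,0,0,0.012],
    [-0.115,-0.005,0,0,0,0,0.012],
    [-0.1165,0.03,0,0,0,0,0.012],
    [-0.1175,0.0525,0,0,0,0,0.012],
  ],
)

```text
t: 6.45
tool_pos: [0.4422, -0.1183, 0.0156]
ee_rot: [-0.0, 1.0, 0.022, -0.0]
contact_force: [-0.6, -0.0, 0.2]
opening: 0.136
grip_force: 0.0
```

Emit:
arm_command(
  increments=[
    [0.015,0.0005,0,0,0,0,0.012],
    [0.035,0.0015,0,0,0,0,0.012],
    [0.055,0.0025,0,0,0,0,0.012],
    [0.075,0.0035,0,0,0,0,0.012],
    [0.09,0.004,0,0,0,0,0.012],
  ],
)

```text
t: 6.95
tool_pos: [0.5355, -0.1149, 0.0157]
ee_rot: [0.0, 1.0, 0.024, 0.001]
contact_force: [-0.8, 0.1, -0.2]
opening: 0.136
grip_force: 0.2
```

Emit:
arm_command(
  increments=[
    [0.01,0.0005,0,0,0,0,0.012],
    [0.016,0.0005,0,0,0,0,0.012],
    [0.02,0.001,0,0,0,0,0.012],
    [0.023,0.001,0,0,0,0,0.012],
    [0.023,0.001,0,0,0,0,0.012],
  ],
)

```text
t: 7.45
tool_pos: [0.5566, -0.1137, 0.0154]
ee_rot: [-0.0, 1.0, 0.024, -0.0]
contact_force: [0.9, -0.4, 0.7]
opening: 0.136
grip_force: 0.0
```

Emit:
arm_command(
  increments=[
    [0.002,0,0,0,0,0,0.012],
    [0.004,0,0,0,0,0,0.012],
    [0.004,0,0,0,0,0,0.012],
  ],
)

```text
t: 7.75
tool_pos: [0.5569, -0.1135, 0.0151]
ee_rot: [-0.001, 1.0, 0.024, -0.003]
contact_force: [-8.5, -1.6, 6.5]
opening: 0.137
grip_force: 4.2
```

Emit:
arm_command(
  increments=[
    [-0.03,-0.0015,0,0,0,0,0.012],
    [-0.06,-0.003,0.0,0,0,0,0.012],
    [-0.06,-0.02,0.04,0,0,0,0.012],
    [-0.06,-0.06,0.08,0,0,0,0.012],
    [-0.05,-0.1,0.1,0,0,0,0.012],
  ],
)

```text
t: 8.25
tool_pos: [0.5095, -0.212, 0.1167]
ee_rot: [-0.0, 1.0, 0.025, 0.0]
contact_force: [1.8, -1.1, -0.6]
opening: 0.137
grip_force: 0.0
```

Emit:
arm_command(
  increments=[
    [0.01,-0.035,0,0,0,0,0.012],
    [0.04,-0.07,0,0,0,0,0.012],
    [0.08,-0.1,0,0,0,0,0.012],
    [0.09,-0.11,0,0,0,0,0.012],
  ],
)

```text
t: 8.65
tool_pos: [0.6044, -0.3263, 0.1152]
ee_rot: [0.002, 1.0, 0.023, 0.002]
contact_force: [0.7, 0.9, 0.3]
opening: 0.141
grip_force: 0.0
```

```bash
python3 m2.py a2
```

```text
8.85 [ 0.5994 -0.3214  0.1139] tool loc [ 0.0686 -0.1482 -0.046 ] [-0.2862  1.1376 -0.4249]
top 0.76 loc [ 0.0585 -0.07    0.0758] 0.12
top 0.66 loc [0.0588 0.0044 0.0603] 0.13
top 0.54 loc [0.0599 0.0592 0.0082] 0.09
side 0.95 loc [ 0.0605  0.0578 -0.0469] 0.1
side 0.78 loc [ 0.0593 -0.0702  0.0166] 0.07
side 0.63 loc [ 0.0597  0.0027 -0.0137] 0.07
```

View pics/a2.png

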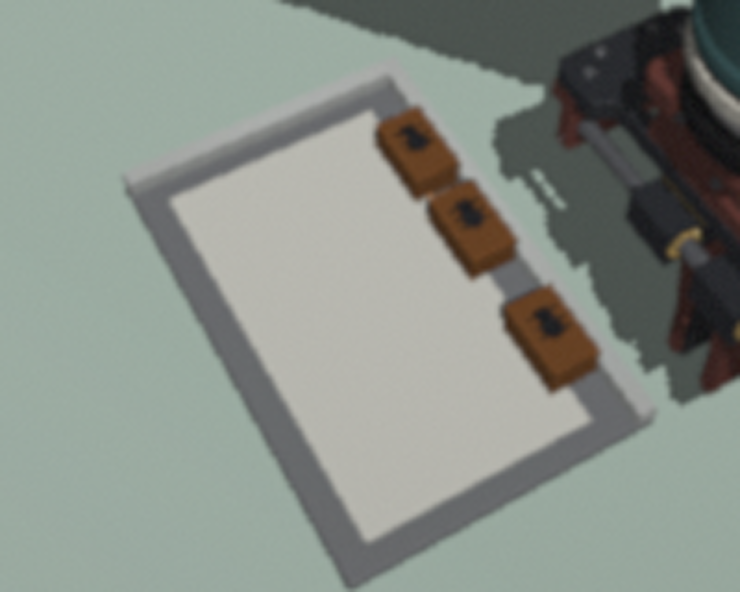

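The picture shows all three blocks flush on the rail with gaps between them. Next I'll push the row from its right end towards the stop.

Emit:
arm_command(
  increments=[
    [-0.012,0.008,-0.03,0,0,0,0.012],
    [-0.012,0.01,-0.06,0,0,0,0.012],
    [-0.012,0.012,-0.085,0,0,0,0.012],
    [-0.012,0.0155,-0.098,0,0,0,0.012],
    [-0.012,0.0155,-0.098,0,0,0,0.012],
  ],
)

```text
t: 9.35
tool_pos: [0.5861, -0.3042, 0.0148]
ee_rot: [-0.002, 1.0, 0.024, -0.002]
contact_force: [-0.9, -1.1, 0.4]
opening: 0.141
grip_force: 0.0
```

Emit:
arm_command(
  increments=[
    [-0.0005,0.01,0,0,0,0,0.012],
    [-0.001,0.022,0,0,0,0,0.012],
    [-0.0015,0.034,0,0,0,0,0.012],
    [-0.002,0.045,0,0,0,0,0.012],
    [-0.0025,0.055,0,0,0,0,0.012],
  ],
)

```text
t: 9.85
tool_pos: [0.5862, -0.2505, 0.0172]
ee_rot: [0.0, 1.0, 0.024, 0.0]
contact_force: [0.0, -0.7, 0.8]
opening: 0.135
grip_force: 0.4
```

Emit:
arm_command(
  increments=[
    [-0.0005,0.01,0,0,0,0,0.012],
    [-0.001,0.018,0,0,0,0,0.012],
    [-0.001,0.025,0,0,0,0,0.012],
    [-0.0015,0.031,0,0,0,0,0.012],
    [-0.0015,0.034,0,0,0,0,0.012],
  ],
)

```text
t: 10.35
tool_pos: [0.5844, -0.2171, 0.0165]
ee_rot: [-0.0, 1.0, 0.024, -0.0]
contact_force: [-0.6, -0.9, 1.8]
opening: 0.137
grip_force: 0.6
```

Emit:
arm_command(
  increments=[
    [0,0.002,0,0,0,0,0.012],
    [0,0.004,0,0,0,0,0.012],
    [0,0.004,0,0,0,0,0.012],
  ],
)

```text
t: 10.65
tool_pos: [0.5844, -0.2134, 0.0164]
ee_rot: [-0.0, 1.0, 0.024, -0.0]
contact_force: [-0.1, 0.2, 0.1]
opening: 0.135
grip_force: 0.0
```

Emit:
arm_command(
  increments=[
    [0,0.002,0,0,0,0,0.012],
    [0,0.004,0,0,0,0,0.012],
    [0,0.006,0,0,0,0,0.012],
    [0,0.006,0,0,0,0,0.012],
  ],
)

```text
t: 11.05
tool_pos: [0.5843, -0.2072, 0.0164]
ee_rot: [-0.0, 1.0, 0.024, -0.0]
contact_force: [-1.1, 0.3, -0.0]
opening: 0.136
grip_force: 0.0
```

Emit:
arm_command(
  increments=[
    [0,0.002,0,0,0,0,0.012],
    [0,0.004,0,0,0,0,0.012],
    [0,0.004,0,0,0,0,0.012],
  ],
)

```text
t: 11.35
tool_pos: [0.5848, -0.2066, 0.017]
ee_rot: [0.002, 1.0, 0.025, 0.0]
contact_force: [-2.3, -11.4, -0.6]
opening: 0.133
grip_force: 5.4
```

```bash
python3 m2.py a3
```

```text
11.55 [ 0.5848 -0.2066  0.017 ] tool loc [ 0.0593 -0.0329 -0.046 ] [ -2.8209 -10.0231   0.044 ]
top 0.76 loc [0.0595 0.0922 0.0021] 0.09
top 0.56 loc [0.0401 0.3394 0.1625] 0.74
top 0.46 loc [ 0.0587  0.0597 -0.0241] 0.42
side 0.75 loc [ 0.0514  0.0084 -0.1671] 0.57
side 0.61 loc [ 0.0522  0.0525 -0.5538] 0.46
```

View pics/a3.png

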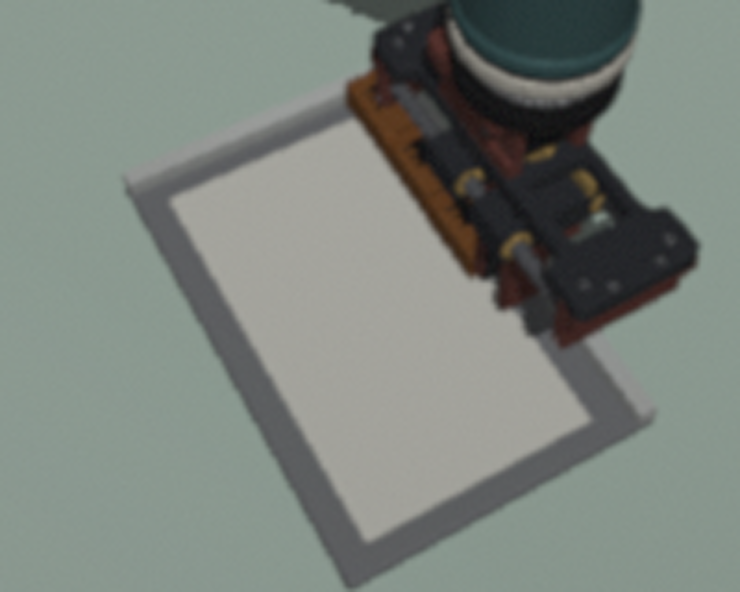

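The row looks closed against the stop. I'll back off, lift and check it from the paddle side.

Emit:
arm_command(
  increments=[
    [0,-0.012,0,0,0,0,0.012],
    [0,-0.025,0.0,0,0,0,0.012],
    [0,-0.025,0.04,0,0,0,0.012],
    [-0.03,-0.02,0.08,0,0,0,0.005],
    [-0.06,0.01,0.11,0,0,0,0],
  ],
)

```text
t: 12.05
tool_pos: [0.5272, -0.1979, 0.1274]
ee_rot: [0.001, 1.0, 0.023, 0.002]
contact_force: [0.7, 0.1, 0.9]
opening: 0.017
grip_force: 0.0
```

Emit:
arm_command(
  increments=[
    [-0.01,0.045,0,0,0,-3,0],
    [-0.02,0.09,0,0,0,-6,0],
    [-0.03,0.135,0,0,0,-9,0],
    [-0.035,0.18,0,0,0,-12,0],
    [-0.035,0.225,0,0,0,-12,0],
  ],
)

```text
t: 12.55
tool_pos: [0.4898, 0.0314, 0.1255]
ee_rot: [-0.0, 0.997, -0.082, -0.0]
contact_force: [1.0, -1.3, -0.2]
opening: 0.009
grip_force: 0.0
```

Emit:
arm_command(
  increments=[
    [0,0.045,0,0,0,0,0],
    [0,0.09,0,0,0,0,0],
    [0,0.13,0,0,0,0,0],
    [0,0.14,0,0,0,0,0],
    [0,0.14,0,0,0,0,0],
  ],
)

```text
t: 13.05
tool_pos: [0.4909, 0.1711, 0.1253]
ee_rot: [-0.0, 0.997, -0.079, -0.0]
contact_force: [0.0, 0.5, -0.8]
opening: 0.0
grip_force: 0.0
```

```bash
python3 m2.py a4
```

```text
13.25 [0.4907 0.1686 0.1252] tool loc [-0.0174  0.3463 -0.046 ] [ 0.2696  0.1939 -0.2513]
top 0.78 loc [ 0.0588  0.093  -0.0242] 0.08
top 0.65 loc [ 0.0575  0.0035 -0.018 ] 0.12
top 0.56 loc [0.0589 0.0482 0.0383] 0.11
side 0.97 loc [0.0591 0.0039 0.0058] 0.06
side 0.64 loc [0.0603 0.0971 0.0113] 0.23
```

View pics/a4.png

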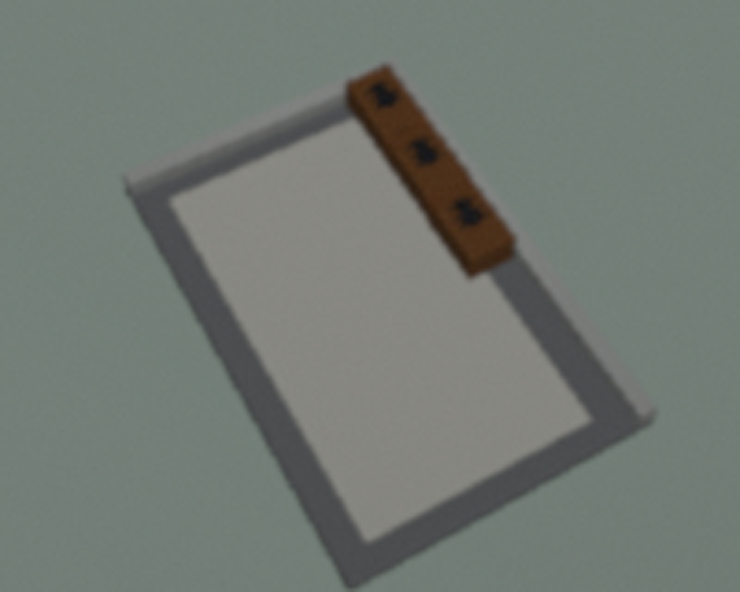

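The row is straight, closed and flush with the rail and stop. Now I'll lower onto the paddle.

Emit:
arm_command(
  increments=[
    [0,-0.005,-0.025,0,0,0,0],
    [0,-0.005,-0.045,0,0,0,0],
    [0,-0.005,-0.055,0,0,0,0],
    [0,-0.005,-0.06,0,0,0,0],
    [0,-0.005,-0.06,0,0,0,0],
  ],
)

```text
t: 13.75
tool_pos: [0.4907, 0.1643, 0.0652]
ee_rot: [0.0, 0.997, -0.081, -0.0]
contact_force: [-0.5, -0.8, 2.6]
opening: 0.005
grip_force: 1.1
```

Emit:
arm_command(
  increments=[
    [0,0,-0.004,0,0,0,0],
    [0,0,-0.008,0,0,0,0],
    [0,0,-0.011,0,0,0,0],
    [0,0,-0.014,0,0,0,0],
    [0,0,-0.014,0,0,0,0],
  ],
)

```text
t: 14.25
tool_pos: [0.4901, 0.1654, 0.0512]
ee_rot: [-0.0, 0.997, -0.081, -0.0]
contact_force: [-3.6, 0.5, 6.4]
opening: 0.004
grip_force: 2.5
```

Emit:
arm_command(
  increments=[
    [0,0,-0.002,0,0,0,0],
    [0,0,-0.002,0,0,0,0],
    [0,0,-0.002,0,0,0,0],
  ],
)

```text
t: 14.55
tool_pos: [0.49, 0.1655, 0.0494]
ee_rot: [-0.0, 0.997, -0.081, -0.0]
contact_force: [-3.7, 0.7, 5.8]
opening: 0.006
grip_force: 2.7
```

```bash
python3 - <<'E'
from h import *
I=r.capture("side");q=proj("side",(.5,.16,.03)).astype(int)
cv2.imwrite("pics/p1.png",cv2.resize(I[q[1]-50:q[1]+50,q[0]-60:q[0]+60],None,fx=6,fy=6,interpolation=cv2.INTER_CUBIC))
for _ in range(3):
    r.capture("top");o=r.observe();print(o["t"],o["tool_pos"],o["contact_force"])
E
```

```text
14.65 [0.49002612 0.16544572 0.04942635] [-3.06120107 -0.48690878  6.51224229]
14.7 [0.49006047 0.16544806 0.04942355] [-2.57217554  0.46870873  5.49635179]
14.75 [0.49004507 0.16547936 0.049438  ] [-2.03952715  0.67533617  5.46351094]
```

View pics/p1.png

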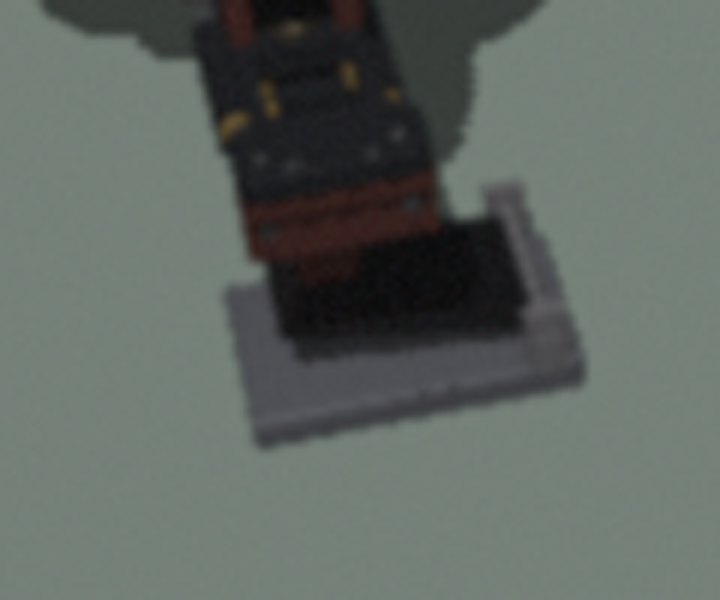

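Emit:
arm_command(
  increments=[
    [0,0,0,0,0,0,0],
    [0,0,0,0,0,0,0],
    [0,0,0,0,0,0,0],
    [0,0,0,0,0,0,0],
    [0,0,0,0,0,0,0],
  ],
)

```text
t: 15.25
tool_pos: [0.49, 0.1655, 0.0494]
ee_rot: [-0.0, 0.997, -0.081, -0.0]
contact_force: [-2.9, 0.4, 5.9]
opening: 0.005
grip_force: 2.7
```

```bash
python3 -c "
from rig import r
print(r.sign_off())"
```

```text
the job is handed in; nothing more can be done
None
```

The job is handed in at about 15 s: the three blocks stand in a closed row against the rail and stop, and the fingers hold the paddle at about half travel (fingertips at 49 mm, about 6 N; the paddle angle is inferred from these, and no verdict was returned).

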